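# Blow the dust out of a heat sink at the duster can

## Task

The finned aluminium heat sink is full of dust: set it fins up in the middle of the slatted rest of the dust tray, its channels in line with the jet of the clamped duster can, let go, then with the fingertips press the can's spray cap right down for a moment (half a second is enough) and let it spring back up. Then lay the clean heat sink, fins up, flat inside the black parts tray and let go. Press the cap only while the heat sink is in its place on the rest, set the heat sink down without dropping it, and leave the other things where they stand.

Things in the scene. Friction and masses are not known exactly. Their poses are not given: they have to be found in the camera images.
- heatsink: Loose bare-aluminium extruded heat sink, 90 mm long (its x), 50 mm wide (y), 45 mm high, about 0.26 kg (varies): a 9 mm base plate with 7 upright fins along x, the outer ones flush with the long sides, so it is gripped across y (50 mm). Same turned half round. Starts fins up on the bench. Origin: centre of its underside, z up.
- stand: Fixed blow-off stand; origin on the bench under the rest's centre, x from the rest towards the can, z up. Steel dust tray 200 x 150 mm (rim 12 mm high) round the rest. Behind: aluminium frame, uprights at x 224, y +-110 mm, 310 mm high; feet 20 mm high at y +-110, x 60 to 290 mm. In it a white duster can (45 mm thick) is clamped, leaning 40 degrees towards the rest, jet aimed at its middle.
- rest (a point): Centre of the top of the slatted rest, fixed, 16 mm above the bench: five dark steel bars, 130 mm long along x, 70 mm over all in y. Axes as stand: the jet runs along its x, so the heat sink's long side must lie along x.
- cap_top (a point): Centre of the flat top of the can's round black spray cap (34 mm diameter; the pad on its top 25 mm), cap up: 166 mm above the bench, 130 mm along the stand's x from the rest's centre. Its z axis is the can's axis, out of the cap, 40 degrees from vertical, leaning towards the rest; its y is the stand's y. It moves along -z when pressed.
- light_bar (a point): Middle of the underside of the stand's fixed white light bar, 250 mm long along the stand's y, 30 mm deep in x, 20 mm thick, 267 mm above the bench, just behind and above the cap (its front edge 20 mm past cap_top along the stand's x): too low for a gripper to come straight down on the cap, so come with the tool tilted 30 to 45 degrees, in line with the can.
- cap (a joint): Travel of the spray cap along the can's axis, m: 0 = up, 0.007 = fully down (hard stop). Sprung: it starts to move at about 3 N and takes 8 N fully down; springs back when let go.
- parts_tray: Fixed low black plastic parts tray with a dark rubber floor, 200 mm (its x) by 150 mm (y) outside, rim 16 mm high, walls and floor 3 mm thick. Origin: centre of its underside on the bench, z up.
- transformer: Loose bystander: mains transformer, dark iron core 74 x 24 x 62 mm high with a pale winding 48 x 56 mm round it, two steel lugs at the foot (98 mm over all). Origin: centre of its underside.
- jar: Loose bystander: white plastic jar, 58 mm diameter, 92 mm high. Origin: centre of its underside.
- solder_reel: Loose bystander: reel of solder standing on end, 64 mm diameter, 58 mm high. Origin: centre of its underside.
- multimeter: Loose bystander: yellow multimeter lying on its back, 75 mm (its x) by 145 mm (y), 34 mm thick (knob top at 43 mm). Origin: centre of its underside.
- screwdriver: Loose bystander: screwdriver lying along its x, 190 mm long, red handle (26 mm thick) to -x. Origin: under the middle of its length.
- tape_roll: Loose bystander: roll of black tape lying flat, 90 mm diameter, 19 mm high. Origin: centre of its underside.

How it is judged:
On the way, in this order (a step that is already met when the one before it is completed fails the run):
1. the heat sink stands fins up in the middle of the slatted rest (centre within 30 mm along and 18 mm across, fins within 0.2 rad of the stand's x), released (x of heatsink in the frame of rest between -0.03 and 0.03 m and y of heatsink in the frame of rest between -0.018 and 0.018 m and z of heatsink in the frame of rest between -0.006 and 0.006 m and angle between the x axis of heatsink and the x axis of rest, either way round below 0.2 rad and angle between heatsink's own z axis and vertical below 0.08 rad and contact force between the fingers and heatsink below 0.2 N and linear speed of heatsink below 0.02 m/s), for 0.2 s.
2. with the heat sink there, the fingers hold the spray cap down (at least 5 of its 7 mm) for 0.3 s (x of heatsink in the frame of rest between -0.03 and 0.03 m and y of heatsink in the frame of rest between -0.018 and 0.018 m and z of heatsink in the frame of rest between -0.006 and 0.006 m and angle between the x axis of heatsink and the x axis of rest, either way round below 0.2 rad and angle between heatsink's own z axis and vertical below 0.08 rad and value of joint cap above 0.005 m and contact force between the fingers and stand above 1 N), for 0.3 s.
3. the cap has sprung back up (value of joint cap below 0.0015 m), for 0.1 s.
At the end, for the whole second after the job is handed in: The heat sink lies flat on the floor of the parts tray (not on its rim), fins up within 0.06 rad, released and at rest, and the spray cap is back up (under 1.5 mm) (x of heatsink in the frame of parts_tray between -0.07 and 0.07 m and y of heatsink in the frame of parts_tray between -0.06 and 0.06 m and z of heatsink in the frame of parts_tray between -0.002 and 0.008 m and angle between heatsink's own z axis and vertical below 0.06 rad and value of joint cap below 0.0015 m and contact force between the fingers and heatsink below 0.2 N and linear speed of heatsink below 0.02 m/s); the robot touches nothing.
It fails at once if the spray cap is pressed (over 3 mm) while the heat sink is not in its place on the rest (value of joint cap above 0.003 m and not (x of heatsink in the frame of rest between -0.03 and 0.03 m and y of heatsink in the frame of rest between -0.018 and 0.018 m and z of heatsink in the frame of rest between -0.006 and 0.006 m and angle between the x axis of heatsink and the x axis of rest, either way round below 0.2 rad and angle between heatsink's own z axis and vertical below 0.08 rad)).
It fails at once if the heat sink is dropped from more than about 15 mm (falls faster than 0.55 m/s with no finger on it) (linear speed of heatsink above 0.55 m/s and contact force between the fingers and heatsink below 0.1 N).
It fails at once if a bystander is pushed more than 25 mm or tipped over (distance of any of transformer, jar, solder_reel, multimeter, screwdriver, tape_roll from where it was at the start of the episode above 0.025 m or angle between any of transformer, jar, solder_reel, multimeter, tape_roll's own z axis and vertical above 0.5 rad).
It also fails if it takes over 72 s, if anything falls off the work surface, if the arm or the gripper's body presses on something with over 40 N, if the wrist force passes 120 N, or if a joint passes its speed limit or range.

## Robot

A 6-joint arm with a two-finger parallel gripper is mounted at the origin on the work surface. World frame = base frame: x ahead of the robot, y to its left, z up, the work surface at z = 0. Lengths are in m, angles in rad, forces in N, time in s.
With the tool pointing down it reaches from about 0.375 to 0.975 m from the base axis. Payload 3.8 kg.
Tool frame: the origin (TCP) lies midway between the tips of the shut fingers; the grasp point (between the pads) lies manip.grip_depth behind it (manip.grip_depth is the distance from the TCP to the grasp point, in m); z points along the fingers, y is the line along which they close (so a half turn about z gives the same grasp; the last joint's range is limited). The gripper opens to 88 mm and grips with 3 to 60 N. Pads are 18 mm wide; open, the fingers measure 123 mm over their backs; the gripper's body (75 mm by 187 mm) begins 45 mm behind the grasp point.
Start: joints at [1.099, 0.264, 1.604, -0, 1.274, -0.037], TCP at [0.284, 0.612, 0.239] pointing down, gripper open.
Joint ranges: [-2.63, 2.63], [-0.94, 2.18], [0.31, 2.57], [-1.31, 4.45], [0, 2.66], [-2.55, 2.55]. Speed limits (rad/s): [2.57, 2.57, 3.14, 3.14, 3.14, 3.14].

## Interface

Orientations are given as a rotation vector (axis times angle).
In Python, from plant import manip gives the robot as it stands.
- The arm moves only by the tool step_arm, never from a script. Its argument "moves" is a list of rows, each a list of 3 entries, a list of its own where there are three numbers: the turn, a rotation vector about the tool's x, y, z each as a share of 360 degrees, from -1 to 1, then the shift along the tool's x, y, z each as a share of 200 mm, from -1 to 1, then the opening, from -1 (shut) to 1 (fully open). A call has 1 to 12 rows; each row shifts and turns the commanded pose from where the row before left it, along the tool's axes as they then stand; what a row does not reach is not made up. A row lasts 1/10 s, in which the tool goes at most 50 mm and 8.59 degrees, less where a joint would pass 70% of its speed; a pose out of reach is approached as far as the arm can. A call with a number of a shift or a turn outside -1 to 1 is refused whole. A call with a gripper value outside its range is refused whole. The fingers move at their own pace and stop on an object; the grip force is fixed at half the most. Time passes only in rows, so rows that do not move let the fingers close. It gives the time, the measured TCP pose, the force, the opening and the grip force at its end, in the units of the state.
- manip.read_state(): the state, without advancing time (a new reading comes with each control period).
- manip.snapshot(name): name is "side" or "top" or "wrist"; returns the picture (420x560x3 uint8, red, green, blue); there is no depth.
- manip.calibration(name): a dict with "K" (3x3 intrinsics, pixels), "k1" (the pictures are not rectified: a ray, as slopes to the right and down, at radius r is drawn at 1 + k1 r^2 times it, then the intrinsics apply), "rvec" (rotation vector, rad) and "tvec" (3), from world to camera coordinates, as OpenCV has them; the wrist camera has in their place "hand_eye" (4x4, takes a point from camera to tool coordinates, whose origin is the TCP and whose axes are the flange's). Camera axes: x right, y down, z forward; pixel columns grow to the right and rows downward; lengths in m; the calibration is good to about 2 mm. A picture is of the moment at which its call begins: read the wrist's pose just before it. calibration takes no time and is no camera call.
- manip.finish_job(): hands the job in; it is judged then, once.
Trained networks look in the newest picture that a camera, given by its name, has taken for a name from the list of things; names that differ only in an ending like _2 or _b are one class to them, and where a whole thing is asked for, a point or a joint stands for the part that bears it (a point fixed in the world has none). Each returns a list of dicts, best first, with "conf" (0 to 1); they miss things now and then, are a little off and sometimes report something else, mostly with a low value. They report only what shows in the picture. A call takes as long as a camera call.
- manip.look_for(camera, target): "location" ([column, row] as shares, 0 to 1, of the picture: columns of its width, rows of its height, amid what is visible of it).
- manip.trace(camera, target): "region" (420x560 bool, what is visible of it) and "location" ([column, row] as shares, 0 to 1, of the picture: columns of its width, rows of its height, amid what is visible of it).
The state is a dict: "clock": time; "joint_positions": joint angles; "qvel": joint speeds; "effort": joint torques, N m; "eef_pos": TCP position; "tcp_rot": TCP orientation; "contact_force": force on the tool from outside, world axes, zero at the start; "wrist_torque": the same for the moment, N m; "gripper_width": opening from 0.0 (shut) to 1.0 (fully open); "grip_force": force on a finger pad.
Only numpy, scipy, OpenCV 4.12 (cv2) and the standard library are available. Lean on these libraries where they do the work, as an engineer would, in place of code of your own. Each camera call takes 0.05 s, during which the arm holds its last target. There are 200 camera calls.

## Working session

There is one attempt and no reset: what is moved stays moved. The work goes in short steps, Python scripts to look and compute and a tool call to move; the robot and the scene stay as the last step left them, time stands still between calls to the robot, and variables do not carry over. Pictures are saved under pics/ and viewed, at most 10 in all, crops included, and the job is handed in when it is done.

Besides the shell and the picture viewer there is one more tool, called by a JSON object that holds its "op" and its "data", one argument or row to a line. step_arm: Moves the arm, as the interface text tells. Shift numbers are shares of 200 mm and turn numbers shares of 360 degrees, none past 1 either way. Its arguments: {"type":"object","properties":{"moves":{"type":"array"}},"required":["moves"]}

```bash
mkdir -p pics; cat > h.py <<'E'
import numpy as np, cv2
from scipy.spatial.transform import Rotation as R
from plant import manip
def cam(n):
    c=manip.calibration(n); K=np.array(c["K"],float); k1=c["k1"]
    if "rvec" in c:
        Rm=R.from_rotvec(np.ravel(c["rvec"])).as_matrix(); t=np.ravel(c["tvec"])
    else:
        s=manip.read_state(); H=np.array(c["hand_eye"]); W=np.eye(4)
        W[:3,:3]=R.from_rotvec(s["tcp_rot"]).as_matrix(); W[:3,3]=s["eef_pos"]
        M=np.linalg.inv(W@H); Rm=M[:3,:3]; t=M[:3,3]
    return K,k1,Rm,t
def dist(k1): return np.array([k1,0,0,0,0.])
def project(C,P):
    K,k1,Rm,t=C
    return cv2.projectPoints(np.atleast_2d(np.array(P,float)),cv2.Rodrigues(Rm)[0],t,K,dist(k1))[0][:,0]
def lift(C,px,z):
    "pixels -> world points on the plane at height z"
    K,k1,Rm,t=C
    u=cv2.undistortPoints(np.atleast_2d(np.array(px,float))[:,None],K,dist(k1))[:,0]
    d=np.c_[u,np.ones(len(u))]@Rm; o=-Rm.T@t
    return o+d*((z-o[2])/d[:,2])[:,None]
def save(img,n): cv2.imwrite(f"pics/{n}.png",cv2.cvtColor(img,cv2.COLOR_RGB2BGR))
def rect(region):
    c=max(cv2.findContours(region.astype(np.uint8),cv2.RETR_EXTERNAL,cv2.CHAIN_APPROX_NONE)[0],key=cv2.contourArea)
    return c[:,0].astype(float)
E
cat > a.py <<'E'
from h import *
for n in ("top","side"):
    save(manip.snapshot(n),n+"0")
C=cam("top"); Z=dict(heatsink=.045,stand=0.02,light_bar=.287,cap_top=.166,parts_tray=.016,transformer=.062,jar=.092,solder_reel=.058,multimeter=.034,screwdriver=.013,tape_roll=.019)
for k,z in Z.items():
    for d in manip.trace("top",k)[:2]:
        c=rect(d["region"]); w=lift(C,c,z)[:,:2].astype(np.float32); r=cv2.minAreaRect(w)
        print(k,round(d["conf"],2),np.round(np.array(d["location"])*[560,420]),np.round(r[0],3),np.round(r[1],3),round(r[2],1))
E
python3 a.py; python3 -c "
from h import *
print(manip.grip_depth,manip.read_state())"
```

```text
heatsink 0.62 [227. 193.] [0.634 0.149] [0.096 0.056] 12.5
heatsink 0.46 [199. 168.] [0.736 0.257] [0.087 0.086] 1.3
stand 0.91 [341. 214.] [ 0.572 -0.265] [0.312 0.417] 79.9
stand 0.69 [148. 245.] [0.454 0.386] [0.202 0.156] 9.3
light_bar 0.86 [342. 214.] [ 0.545 -0.223] [0.258 0.341] 79.8
light_bar 0.51 [346. 200.] [ 0.59  -0.216] [0.03  0.031] 45.6
cap_top 0.69 [348. 200.] [ 0.606 -0.236] [0.039 0.036] 0.4
parts_tray 0.77 [151. 247.] [0.453 0.387] [0.203 0.156] 9.6
transformer 0.91 [240. 241.] [0.474 0.095] [0.059 0.092] 65.0
jar 0.86 [242. 153.] [0.758 0.094] [0.065 0.054] 1.8
jar 0.61 [240. 243.] [0.472 0.092] [0.087 0.062] 1.8
solder_reel 0.57 [166. 182.] [0.657 0.344] [0.078 0.062] 64.8
multimeter 0.68 [416. 270.] [ 0.394 -0.475] [0.08 0.15] 6.9
screwdriver 0.83 [251. 275.] [0.372 0.064] [0.023 0.098] 1.3
tape_roll 0.75 [200. 162.] [0.741 0.264] [0.09  0.087] 46.3
0.0187 {'clock': 0.65, 'joint_positions': array([ 1.09912893e+00,  2.63838225e-01,  1.60395340e+00,  1.77223274e-05,
        1.27368969e+00, -3.69013010e-02]), 'qvel': array([ 1.28252626e-03,  4.08249819e-04, -1.10186457e-03, -1.26293588e-03,
       -4.96992447e-04, -7.11581247e-05]), 'effort': array([ 4.77784743e-04, -5.01758409e+01, -3.57090139e+01,  7.29090837e-02,
        1.84446468e-02, -7.82661573e-06]), 'eef_pos': array([0.28431654, 0.6122256 , 0.2387726 ]), 'tcp_rot': array([6.77568448e-01, 3.06764282e+00, 1.75957688e-04]), 'contact_force': array([-0.69233625,  0.49563682, -0.30935252]), 'wrist_torque': array([0.00202745, 0.0568126 , 0.00444406]), 'grip_force': 0.0, 'gripper_width': 1.0033533829526713}
```

View pics/top0.png

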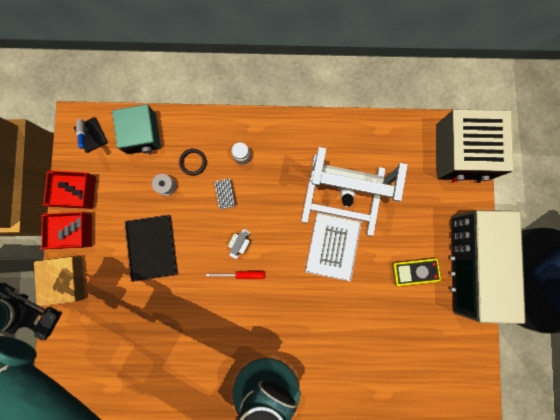

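View pics/side0.png

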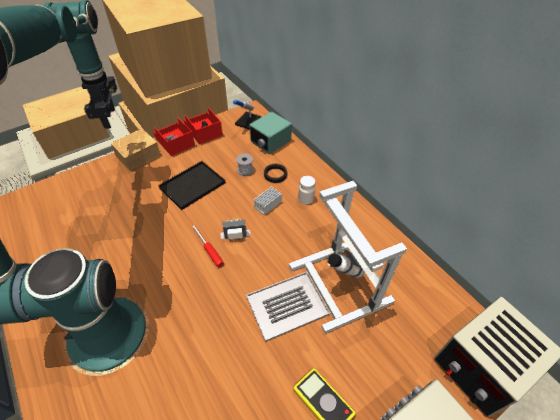

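The top picture shows the heat sink at about (225,193) and the dust tray and rest at (333,246). The cap is at (347,199) and the empty black tray at (151,247). The screwdriver at (236,275) and the transformer at (239,243) lie between the heat sink and the robot.

```bash
cat > b.py <<'E'
from h import *
C=cam("top"); img=cv2.imread("pics/top0.png"); 
m=((img.min(2)>150)&(img.max(2).astype(int)-img.min(2)<40)).astype(np.uint8); m[:213]=0;m[285:]=0;m[:,:300]=0;m[:,365:]=0
m=cv2.morphologyEx(m,cv2.MORPH_OPEN,np.ones((5,5)))
m=cv2.morphologyEx(m,cv2.MORPH_CLOSE,np.ones((9,9)))
r=cv2.minAreaRect(lift(C,rect(m),.012)[:,:2].astype(np.float32)); print("tray",r)
print("bars px->world",lift(C,[[334,246],[326,227],[346,229],[322,263],[342,266]],.016)[:,:2].round(3))
print("cap",lift(C,manip.look_for("top","cap_top")[0]["location"]*np.array([560,420]),.166))
print(np.round(manip.calibration("wrist")["hand_eye"],3), manip.calibration("wrist")["K"])
E
python3 b.py
```

```text
tray ((0.4719512462615967, -0.2113279402256012), (0.21663695573806763, 0.20614446699619293), 1.2667515277862549)
bars px->world [[ 0.471 -0.213]
 [ 0.533 -0.186]
 [ 0.528 -0.252]
 [ 0.415 -0.174]
 [ 0.406 -0.24 ]]
cap [[ 0.56173668 -0.21353912  0.166     ]]
[[ 0.001 -0.964 -0.268  0.069]
 [ 1.     0.001  0.     0.   ]
 [ 0.    -0.268  0.964 -0.145]
 [ 0.     0.     0.     1.   ]] [[295.43455918   0.         275.26315238]
 [  0.         295.43455918 209.52220423]
 [  0.           0.           1.        ]]
```

```bash
cat >> h.py <<'E'
def pose(yaw_y,tilt=0):
    "tool down with tool y at world angle yaw_y (deg); tilt (deg) swings tool z towards the +x of a stand whose y is tool y"
    y=np.array([np.cos(np.radians(yaw_y)),np.sin(np.radians(yaw_y)),0]); X=np.cross(y,[0,0,1])
    t=np.radians(tilt); z=np.array([0,0,-1])*np.cos(t)+X*np.sin(t)
    return np.c_[np.cross(y,z),y,z]
def go(pos,Rt,turn_first=True):
    s=manip.read_state(); Rc=R.from_rotvec(s["tcp_rot"]).as_matrix(); d=np.array(pos)-s["eef_pos"]
    rv=R.from_matrix(Rc.T@Rt).as_rotvec()
    print("t",round(s["clock"],2),"at",s["eef_pos"].round(4),"turn share",(np.degrees(rv)/360).round(4),"deg",np.degrees(np.linalg.norm(rv)).round(2),
      "| shift share before turn",(Rc.T@d/.2).round(4),"after turn",(Rt.T@d/.2).round(4))
E
python3 -c "
from h import *
go([.634,.149,.239],pose(102.5))"
```

```text
t 0.7 at [0.2843 0.6122 0.2388] turn share [ 0.      0.     -0.1039] deg 37.41 | shift share before turn [-2.5614e+00 -1.3642e+00 -1.4000e-03] after turn [-1.2056e+00 -2.6397e+00 -1.2000e-03]
```

{"op": "step_arm", "data": {
  "moves": [
    [[0,0,-0.0208],[0,0,0],1],
    [[0,0,-0.0208],[0,0,0],1],
    [[0,0,-0.0208],[0,0,0],1],
    [[0,0,-0.0208],[0,0,0],1],
    [[0,0,-0.0207],[0,0,0],1],
    [[0,0,0],[-0.08,-0.176,0],1],
    [[0,0,0],[-0.08,-0.176,0],1],
    [[0,0,0],[-0.08,-0.176,0],1],
    [[0,0,0],[-0.08,-0.176,0],1],
    [[0,0,0],[-0.08,-0.176,0],1],
    [[0,0,0],[-0.08,-0.176,0],1],
    [[0,0,0],[-0.08,-0.176,0],1]
  ]
}}

```text
clock: 1.9
eef_pos: [0.4478, 0.3946, 0.239]
tcp_rot: [-0.342, 3.122, 0.0]
contact_force: [-0.3, -0.3, 0.3]
gripper_width: 1.002
grip_force: 0.0
```

{"op": "step_arm", "data": {
  "moves": [
    [[0,0,0],[-0.08,-0.176,0],1],
    [[0,0,0],[-0.08,-0.176,0],1],
    [[0,0,0],[-0.08,-0.176,0],1],
    [[0,0,0],[-0.08,-0.176,0],1],
    [[0,0,0],[-0.08,-0.176,0],1],
    [[0,0,0],[-0.08,-0.176,0],1],
    [[0,0,0],[-0.08,-0.176,0.1],1],
    [[0,0,0],[-0.08,-0.176,0.15],1],
    [[0,0,0],[0,0,0.1],1],
    [[0,0,0],[0,0,0],1],
    [[0,0,0],[0,0,0],1]
  ]
}}

```text
clock: 3.0
eef_pos: [0.6325, 0.1487, 0.1686]
tcp_rot: [0.341, -3.122, -0.0]
contact_force: [-0.0, -0.1, 1.0]
gripper_width: 1.001
grip_force: 0.0
```

```bash
cat > c.py <<'E'
from h import *
go([.634,.149,.17],pose(102.5)); C=cam("wrist"); img=manip.snapshot("wrist")
for d in manip.trace("wrist","heatsink")[:2]:
    c=rect(d["region"]); print(d["conf"],np.array(d["location"])*[560,420])
    r=cv2.minAreaRect(lift(C,c,.045)[:,:2].astype(np.float32)); print(r); h=rect(d["region"]).astype(np.int32)
    img=img.copy(); cv2.drawContours(img,[h],-1,(255,0,0),1)
b=cv2.boxPoints(r) if 0 else None
save(img,"w1")
E
python3 c.py
```

```text
t 3.0 at [0.6325 0.1487 0.1686] turn share [ 0.     -0.0002 -0.    ] deg 0.06 | shift share before turn [-0.0074  0.     -0.0071] after turn [-0.0074  0.     -0.0071]
0.82 [279.328 196.686]
((0.6327844858169556, 0.15290169417858124), (0.0909276083111763, 0.049477700144052505), 13.579277038574219)
```

View pics/w1.png

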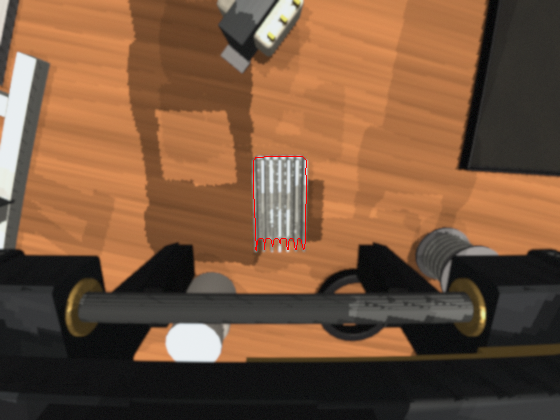

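The wrist picture shows the heat sink at columns 254–307 and rows 157–250, between the open fingers. It measures 91 x 49.5 mm, which matches the given size. I'm descending to grasp.

```bash
python3 -c "
from h import *
go([.633,.153,.009],pose(103.3))"
```

```text
t 3.1 at [0.6335 0.1495 0.1705] turn share [ 0.      0.0004 -0.0021] deg 0.76 | shift share before turn [0.0009 0.0174 0.8077] after turn [-0.0014  0.0175  0.8077]
```

{"op": "step_arm", "data": {
  "moves": [
    [[0,0,-0.0021],[0,0.019,0],1],
    [[0,0,0],[0,0,0.15],1],
    [[0,0,0],[0,0,0.15],1],
    [[0,0,0],[0,0,0.15],1],
    [[0,0,0],[0,0,0.12],1],
    [[0,0,0],[0,0,0.1],1],
    [[0,0,0],[0,0,0.08],1],
    [[0,0,0],[0,0,0.057],1],
    [[0,0,0],[0,0,0],1],
    [[0,0,0],[0,0,0],1],
    [[0,0,0],[0,0,0],-1],
    [[0,0,0],[0,0,0],-1]
  ]
}}

```text
clock: 4.3
eef_pos: [0.633, 0.1525, 0.0086]
tcp_rot: [-0.362, 3.118, 0.0]
contact_force: [-0.7, -0.7, 0.2]
gripper_width: 0.841
grip_force: 0.0
```

{"op": "step_arm", "data": {
  "moves": [
    [[0,0,0],[0,0,0],-1],
    [[0,0,0],[0,0,0],-1],
    [[0,0,0],[0,0,0],-1],
    [[0,0,0],[0,0,0],-1],
    [[0,0,0],[0,0,0],-1]
  ]
}}

```text
clock: 4.8
eef_pos: [0.6321, 0.1523, 0.0075]
tcp_rot: [-0.362, 3.121, 0.0]
contact_force: [-1.3, 0.5, 1.7]
gripper_width: 0.566
grip_force: 30.0
```

{"op": "step_arm", "data": {
  "moves": [
    [[0,0,0],[0,0,-0.05],-1],
    [[0,0,0],[0,0,-0.1],-1],
    [[0,0,0],[0,0,-0.15],-1],
    [[0,0,0],[0,0,-0.15],-1],
    [[0,0,0],[0,0,-0.15],-1],
    [[0,0,0],[0,0,-0.15],-1],
    [[0,0,0],[0,0,-0.15],-1],
    [[0,0,0],[0,0,-0.06],-1],
    [[0,0,0.0148],[0,0,0],-1],
    [[0,0,0.0148],[0,0,0],-1],
    [[0,0,0.0148],[0,0,0],-1],
    [[0,0,0.0148],[0,0,0],-1]
  ]
}}

```text
clock: 6.0
eef_pos: [0.6311, 0.1521, 0.1978]
tcp_rot: [-0.227, -3.131, 0.001]
contact_force: [-0.1, 1.0, -2.3]
gripper_width: 0.567
grip_force: 30.0
```

```bash
python3 -c "
from h import *
go([.45,-.06,.2],pose(82))"
```

```text
t 6.0 at [0.6311 0.1521 0.1978] turn share [-0.0001 -0.0004 -0.0008] deg 0.32 | shift share before turn [ 0.7431 -1.1797 -0.008 ] after turn [ 0.7489 -1.176  -0.0108]
```

{"op": "step_arm", "data": {
  "moves": [
    [[0,0,0],[0.05,-0.08,0],-1],
    [[0,0,0],[0.1,-0.15,0],-1],
    [[0,0,0],[0.1,-0.16,0],-1],
    [[0,0,0],[0.1,-0.16,0],-1],
    [[0,0,0],[0.1,-0.16,0],-1],
    [[0,0,0],[0.1,-0.16,0],-1],
    [[0,0,0],[0.1,-0.15,0],-1],
    [[0,0,0],[0.06,-0.1,0],-1],
    [[0,0,0],[0.03,-0.06,0],-1],
    [[0,0,0],[0,0,0],-1],
    [[0,0,0],[0,0,0],-1],
    [[0,0,0],[0,0,0],-1]
  ]
}}

```text
clock: 7.2
eef_pos: [0.4531, -0.06, 0.1993]
tcp_rot: [0.22, 3.134, 0.001]
contact_force: [-0.5, 0.6, -2.5]
gripper_width: 0.568
grip_force: 30.0
```

```bash
cat > d.py <<'E'
from h import *
go([.45,-.06,.2],pose(82)); C=cam("wrist"); img=manip.snapshot("wrist")
for n in ("cap_top","light_bar","stand"):
  for d in manip.trace("wrist",n)[:1]:
    print(n,d["conf"],np.array(d["location"])*[560,420])
save(img,"w2"); np.savez("w2.npz",K=C[0],k1=C[1],R=C[2],t=C[3])
E
python3 d.py
```

```text
t 7.2 at [ 0.4531 -0.06    0.1993] turn share [ 0.0001  0.     -0.0001] deg 0.04 | shift share before turn [ 0.0152 -0.0022 -0.0036] after turn [ 0.0152 -0.0022 -0.0036]
light_bar 0.6 [155.288 192.99 ]
stand 0.79 [153.608 193.788]
```

View pics/w2.png

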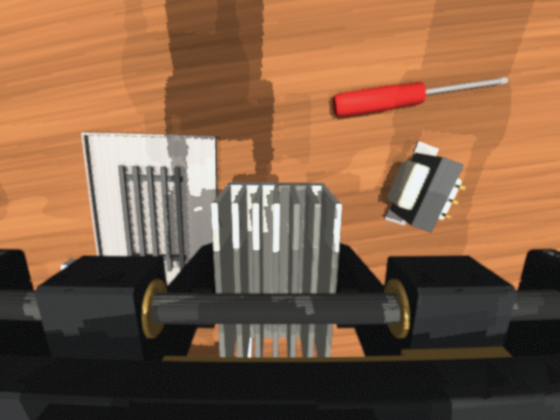

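The wrist picture shows the near half of the dust tray, with corners at about (84,133) and (216,136). The near bar ends are at about (120..184,167), and the heat sink is held level. I'll fit the rest's pose from those points.

```bash
cat > e.py <<'E'
from h import *
f=np.load("w2.npz"); C=(f["K"],float(f["k1"]),f["R"],f["t"])
px=np.array([[83,133],[216,136],[119,167],[184,168]])
loc=np.array([[-.1,.075*-1,.012],[-.1,.075,.012],[-.065,-.035,.016],[-.065,.035,.016]])
# image left = -y
from scipy.optimize import least_squares
def P(p): c,s=np.cos(p[2]),np.sin(p[2]); return np.c_[p[0]+c*loc[:,0]-s*loc[:,1],p[1]+s*loc[:,0]+c*loc[:,1],loc[:,2]]
r=least_squares(lambda p:(project(C,P(p))-px).ravel(),[.471,-.213,-.15])
print(r.x,np.degrees(r.x[2]),r.fun.round(1))
# bar line directions
w=lift(C,[[122,167],[137,250],[180,183],[181,262]],.016); print(w.round(4))
c,s=np.cos(r.x[2]),np.sin(r.x[2]); print("cap",r.x[0]+.13*c,r.x[1]+.13*s, "top px of cap", project(cam("top"),[r.x[0]+.13*c,r.x[1]+.13*s,.166]),project(cam("top"),[r.x[0],r.x[1],.016]))
E
python3 e.py
```

```text
[ 0.47139522 -0.2050537  -0.16514811] -9.462289437345918 [ 0.5  0.9  1.2  0.1  0.8 -0.6 -2.5 -0.4]
[[ 0.4026 -0.2266  0.016 ]
 [ 0.5027 -0.2361  0.016 ]
 [ 0.4298 -0.1653  0.016 ]
 [ 0.5254 -0.1861  0.016 ]]
cap 0.5996264442447782 -0.22642549561455252 top px of cap [[344.84705575 201.53343399]] [[331.62827024 245.80583564]]
```

```bash
python3 -c "
from h import *
go([.471,-.209,.06],pose(80.3))"
```

```text
t 7.4 at [ 0.4528 -0.0601  0.1992] turn share [ 0.     -0.      0.0047] deg 1.7 | shift share before turn [-0.1938 -0.7249  0.6961] after turn [-0.2151 -0.7188  0.6962]
```

{"op": "step_arm", "data": {
  "moves": [
    [[0,0,0.0047],[0,0,0],-1],
    [[0,0,0],[-0.035,-0.11,0],-1],
    [[0,0,0],[-0.045,-0.15,0],-1],
    [[0,0,0],[-0.045,-0.15,0],-1],
    [[0,0,0],[-0.045,-0.15,0],-1],
    [[0,0,0],[-0.045,-0.159,0],-1],
    [[0,0,0],[0,0,0.1],-1],
    [[0,0,0],[0,0,0.15],-1],
    [[0,0,0],[0,0,0.15],-1],
    [[0,0,0],[0,0,0.15],-1],
    [[0,0,0],[0,0,0.1],-1],
    [[0,0,0],[0,0,0.05],-1]
  ]
}}

```text
clock: 8.6
eef_pos: [0.469, -0.2087, 0.0569]
tcp_rot: [-0.268, -3.126, -0.002]
contact_force: [0.0, 0.1, -2.8]
gripper_width: 0.568
grip_force: 30.0
```

```bash
python3 -c "
from h import *
go([.471,-.209,.0245],pose(80.3))
C=cam('side'); img=manip.snapshot('side')
save(cv2.resize(img[230:350,220:380],(800,600),interpolation=cv2.INTER_CUBIC),'s1')"
```

```text
t 8.6 at [ 0.469  -0.2087  0.0569] turn share [ 0.0002 -0.0006 -0.0003] deg 0.25 | shift share before turn [-0.0107  0.0002  0.1622] after turn [-0.0101  0.0004  0.1622]
```

View pics/s1.png

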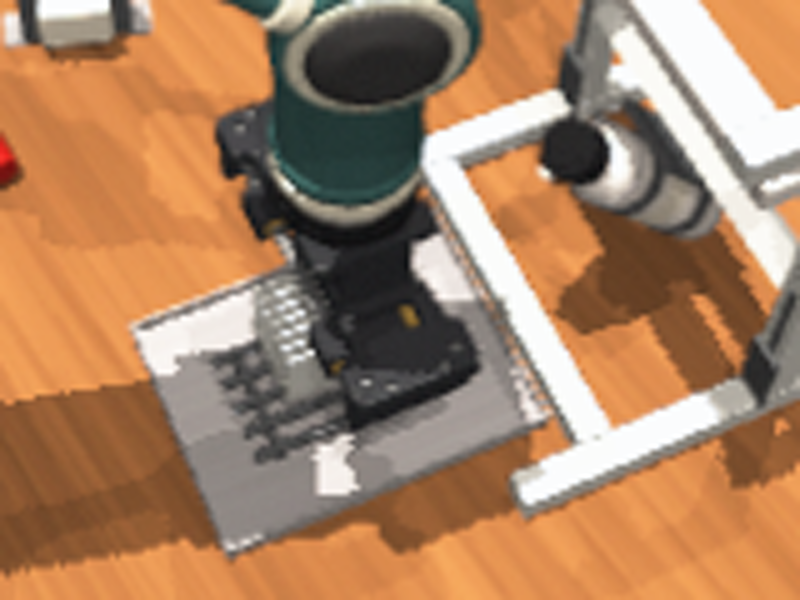

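The side crop shows the held heat sink a few centimetres above the rest, lined up with the bars, with the can and cap clear behind it. I'm lowering it.

{"op": "step_arm", "data": {
  "moves": [
    [[0,0,0],[-0.008,0,0.05],-1],
    [[0,0,0],[0,0,0.05],-1],
    [[0,0,0],[0,0,0.03],-1],
    [[0,0,0],[0,0,0.02],-1],
    [[0,0,0],[0,0,0.01],-1],
    [[0,0,0],[0,0,0],-1],
    [[0,0,0],[0,0,0],-1]
  ]
}}

```text
clock: 9.35
eef_pos: [0.4722, -0.21, 0.0276]
tcp_rot: [0.267, 3.13, -0.0]
contact_force: [0.2, 0.6, -2.5]
gripper_width: 0.566
grip_force: 30.0
```

Still hanging, since the measured force is just the part's own weight. I'll lower it in small steps until the force changes.

{"op": "step_arm", "data": {
  "moves": [
    [[0,0,0],[0,0,0.01],-1],
    [[0,0,0],[0,0,0.005],-1],
    [[0,0,0],[0,0,0],-1],
    [[0,0,0],[0,0,0],-1]
  ]
}}

```text
clock: 9.75
eef_pos: [0.472, -0.2099, 0.0243]
tcp_rot: [0.267, 3.13, -0.0]
contact_force: [-0.9, 0.4, -2.3]
gripper_width: 0.562
grip_force: 30.0
```

{"op": "step_arm", "data": {
  "moves": [
    [[0,0,0],[0,0,0.005],-1],
    [[0,0,0],[0,0,0],-1],
    [[0,0,0],[0,0,0],-1]
  ]
}}

```text
clock: 10.05
eef_pos: [0.4721, -0.21, 0.0235]
tcp_rot: [0.267, 3.13, -0.0]
contact_force: [-0.8, 0.2, -1.3]
gripper_width: 0.565
grip_force: 30.0
```

{"op": "step_arm", "data": {
  "moves": [
    [[0,0,0],[0,0,0],0.6],
    [[0,0,0],[0,0,0],0.8],
    [[0,0,0],[0,0,0],1],
    [[0,0,0],[0,0,0],1],
    [[0,0,0],[0,0,0],1],
    [[0,0,0],[0,0,-0.05],1],
    [[0,0,0],[0,0,-0.1],1],
    [[0,0,0],[0,0,-0.15],1],
    [[0,0,0],[0,0,-0.15],1],
    [[0,0,0],[0,0,-0.15],1],
    [[0,0,0],[0,0,0],1],
    [[0,0,0],[0,0,0],1]
  ]
}}

```text
clock: 11.25
eef_pos: [0.4726, -0.2102, 0.1446]
tcp_rot: [0.267, 3.128, -0.002]
contact_force: [-0.3, 0.0, 0.4]
gripper_width: 1.0
grip_force: 0.0
```

```bash
cat > f.py <<'E'
from h import *
go([.471,-.209,.14],pose(80.3)); C=cam("wrist"); img=manip.snapshot("wrist").copy()
for d in manip.trace("wrist","heatsink")[:2]:
    c=rect(d["region"]); r=cv2.minAreaRect(lift(C,c,.061)[:,:2].astype(np.float32)); print(d["conf"],r)
for d in manip.look_for("wrist","cap_top")[:2]: print("cap",d)
ov=[.471,-.209,np.radians(-9.6)]
def W(x,y,z): c,s=np.cos(ov[2]),np.sin(ov[2]); return [ov[0]+c*x-s*y,ov[1]+s*x+c*y,z]
for q in project(C,[W(x,y,.012) for x in(-.1,.1) for y in(-.075,.075)]+[W(x,y,.016) for x in(-.065,.065) for y in(-.035,.035)]): cv2.circle(img,tuple(int(v) for v in q),3,(255,0,0),1)
save(img,"w3"); np.savez("w3.npz",K=C[0],k1=C[1],R=C[2],t=C[3])
E
python3 f.py
```

```text
t 11.25 at [ 0.4726 -0.2102  0.1446] turn share [-0.0001  0.0004 -0.0002] deg 0.16 | shift share before turn [0.0089 0.0044 0.0227] after turn [0.0088 0.0044 0.0228]
0.78 ((0.47339513897895813, -0.21001595258712769), (0.051125213503837585, 0.09356653690338135), 79.94425201416016)
cap {'location': [0.4914, 0.3786], 'conf': 0.56}
```

View pics/w3.png

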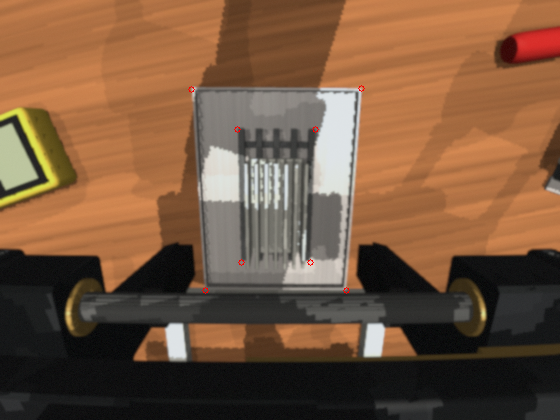

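The picture shows the heat sink seated centrally on the bars at about (277,212), aligned with them, and my fitted tray markers agree to within 1–2 px. Next is the cap approach point, 80 mm out along the can's axis.

```bash
cat > g.py <<'E'
from h import *
import sys
O=np.array([.471,-.208,0]); a=np.radians(-9.6); X=np.array([np.cos(a),np.sin(a),0]); t=np.radians(40)
cap=O+.13*X+[0,0,.166]; ax=-X*np.sin(t)+np.array([0,0,1])*np.cos(t)
def at(d): return cap+d*ax
if __name__=="__main__":
    go(at(float(sys.argv[1])/1000),pose(80.4,float(sys.argv[2])))
E
python3 g.py 80 0; python3 g.py 80 40
```

```text
t 11.4 at [ 0.4708 -0.2093  0.1418] turn share [ 0.0001 -0.0004 -0.0004] deg 0.23 | shift share before turn [-0.3915  0.0079 -0.4286] after turn [-0.3927  0.0064 -0.4275]
t 11.4 at [ 0.4708 -0.2093  0.1418] turn share [-0.     -0.1115 -0.0005] deg 40.16 | shift share before turn [-0.3915  0.0079 -0.4286] after turn [-0.5756  0.0064 -0.075 ]
```

{"op": "step_arm", "data": {
  "moves": [
    [[0,0,-0.0004],[0,0,-0.1],-1],
    [[0,0,0],[0,0,-0.15],-1],
    [[0,0,0],[0,0.007,-0.17],-1],
    [[0,0,0],[-0.1,0,0],-1],
    [[0,0,0],[-0.15,0,0],-1],
    [[0,0,0],[-0.14,0,0],-1],
    [[0,-0.0186,0],[0,0,0],-1],
    [[0,-0.0186,0],[0,0,0],-1],
    [[0,-0.0186,0],[0,0,0],-1],
    [[0,-0.0186,0],[0,0,0],-1],
    [[0,-0.0186,0],[0,0,0],-1],
    [[0,-0.0185,0],[0,0,0],-1]
  ]
}}

```text
clock: 12.6
eef_pos: [0.5481, -0.2213, 0.2257]
tcp_rot: [0.205, 2.432, -0.076]
contact_force: [1.4, 1.9, 0.1]
gripper_width: 0.006
grip_force: 0.0
```

{"op": "step_arm", "data": {
  "moves": [
    [[0,0,0],[0,0,0],-1],
    [[0,0,0],[0,0,0],-1],
    [[0,0,0],[0,0,0],-1]
  ]
}}

```text
clock: 12.9
eef_pos: [0.5503, -0.2222, 0.2285]
tcp_rot: [0.204, 2.434, -0.076]
contact_force: [-0.2, -0.8, -0.3]
gripper_width: 0.002
grip_force: 0.0
```

```bash
cat > k.py <<'E'
from h import *
from g import *
go(at(.02),pose(80.4,40)); print(manip.read_state()["joint_positions"].round(2))
C=cam("wrist"); img=manip.snapshot("wrist").copy()
cs=[cap+.0125*(np.cos(q)*np.array([-np.sin(a),np.cos(a),0])+np.sin(q)*(X*np.cos(t)+np.array([0,0,np.sin(t)]))) for q in np.arange(0,6.28,.5)]
for q in project(C,cs): cv2.circle(img,tuple(int(v) for v in q),1,(255,0,0),-1)
save(img,"w4")
I=manip.snapshot("side").copy(); C=cam("side")
for q in project(C,cs): cv2.circle(I,tuple(int(v) for v in q),0,(255,0,0),-1)
I=cv2.resize(I[200:350,260:420],(640,600),interpolation=cv2.INTER_CUBIC)
save(np.hstack([cv2.resize(img[150:,60:500],(640,600))[:, :],I])[:, :] if 0 else I,"s4")
E
python3 k.py
```

```text
t 12.9 at [ 0.5503 -0.2222  0.2285] turn share [-0.0001  0.0003  0.0001] deg 0.13 | shift share before turn [0.0124 0.0042 0.2983] after turn [0.0117 0.004  0.2983]
[-0.57 -0.24  2.29  0.55  0.5  -2.39]
```

View pics/w4.png

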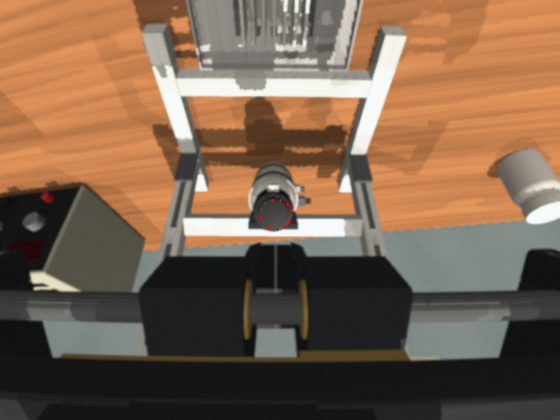

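View pics/s4.png

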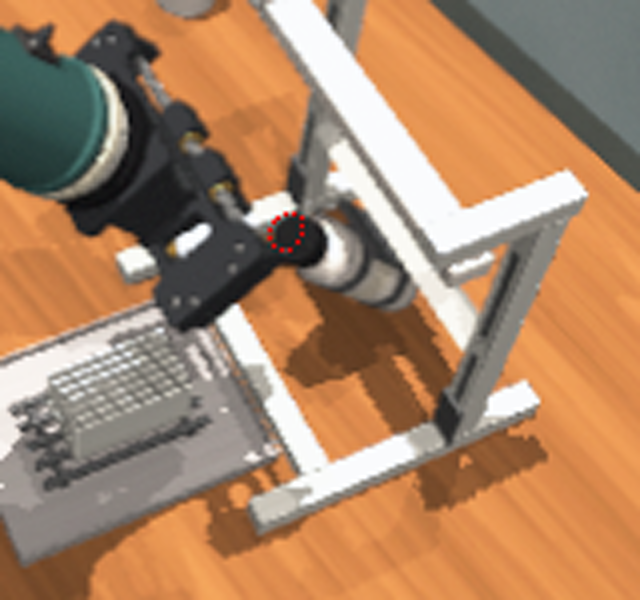

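The predicted cap ring sits on the black cap in both views, at about (275,213) in the wrist view. The light bar is clear of the gripper and the heat sink is on the rest. I'm advancing along the axis.

{"op": "step_arm", "data": {
  "moves": [
    [[0,0,0],[0.012,0.004,0.05],-1],
    [[0,0,0],[0,0,0.1],-1],
    [[0,0,0],[0,0,0.1],-1],
    [[0,0,0],[0,0,0.05],-1],
    [[0,0,0],[0,0,0],-1],
    [[0,0,0],[0,0,0],-1]
  ]
}}

```text
clock: 13.6
eef_pos: [0.5858, -0.2267, 0.1797]
tcp_rot: [0.204, 2.435, -0.074]
contact_force: [-0.3, 0.4, 0.7]
gripper_width: 0.003
grip_force: 0.0
```

```bash
python3 g.py 0 40; python3 -c "
from h import *
s=manip.read_state(); print(s['joint_positions'].round(2),s['contact_force'].round(1))"
```

```text
t 13.6 at [ 0.5858 -0.2267  0.1797] turn share [0.0001 0.0003 0.    ] deg 0.1 | shift share before turn [-0.0084 -0.0036  0.0964] after turn [-0.0086 -0.0036  0.0964]
[-0.54 -0.1   2.27  0.67  0.38 -2.49] [-0.3  0.4  0.7]
```

J6 is getting near its limit, so I'll roll the tool about 11 degrees about its own axis, which is harmless for pressing.

{"op": "step_arm", "data": {
  "moves": [
    [[0,0,0.015],[-0.008,-0.004,0],-1],
    [[0,0,0.015],[0,0,0],-1],
    [[0,0,0],[0,0,0.04],-1],
    [[0,0,0],[0,0,0.03],-1],
    [[0,0,0],[0,0,0],-1]
  ]
}}

```text
clock: 14.1
eef_pos: [0.5956, -0.2293, 0.1695]
tcp_rot: [0.431, 2.404, 0.009]
contact_force: [-0.3, -0.5, 0.6]
gripper_width: -0.003
grip_force: 0.0
```

```bash
python3 g.py 0 40; python3 -c "
from h import *
s=manip.read_state(); print(s['joint_positions'].round(2),s['contact_force'].round(1))"
```

```text
t 14.1 at [ 0.5956 -0.2293  0.1695] turn share [ 0.0001  0.0003 -0.0298] deg 10.74 | shift share before turn [-0.0025  0.0014  0.0251] after turn [-0.0027  0.0009  0.0251]
[-0.53 -0.06  2.26  0.71  0.36 -2.34] [-0.3 -0.5  0.6]
```

{"op": "step_arm", "data": {
  "moves": [
    [[0,0,0],[0,0,0.02],-1],
    [[0,0,0],[0,0,0.02],-1],
    [[0,0,0],[0,0,0.01],-1],
    [[0,0,0],[0,0,0],-1],
    [[0,0,0],[0,0,0],-1]
  ]
}}

```text
clock: 14.6
eef_pos: [0.6019, -0.2305, 0.1628]
tcp_rot: [0.432, 2.402, 0.009]
contact_force: [-5.5, 0.4, 4.0]
gripper_width: 0.001
grip_force: 3.3
```

{"op": "step_arm", "data": {
  "moves": [
    [[0,0,0],[0,0,0.01],-1],
    [[0,0,0],[0,0,0.01],-1],
    [[0,0,0],[0,0,0],-1],
    [[0,0,0],[0,0,0],-1],
    [[0,0,0],[0,0,0],-1],
    [[0,0,0],[0,0,0],-1],
    [[0,0,0],[0,0,0],-1]
  ]
}}

```text
clock: 15.3
eef_pos: [0.6033, -0.2307, 0.1613]
tcp_rot: [0.431, 2.402, 0.009]
contact_force: [-31.2, 5.2, 24.9]
gripper_width: 0.006
grip_force: 19.4
```

About 40 N means the cap is on its hard stop, and it has been held there. I'm backing straight off along the axis, then untilting.

{"op": "step_arm", "data": {
  "moves": [
    [[0,0,0],[0,0,-0.03],-1],
    [[0,0,0],[0,0,-0.08],-1],
    [[0,0,0],[0,0,-0.12],-1],
    [[0,0,0],[0,0,-0.12],-1],
    [[0,0,0],[0,0,-0.1],-1],
    [[0,0,-0.0149],[0,0,0],-1],
    [[0,0,-0.0149],[0,0,0],-1],
    [[0,0.0186,0],[0,0,0],-1],
    [[0,0.0186,0],[0,0,0],-1],
    [[0,0.0186,0],[0,0,0],-1],
    [[0,0.0186,0],[0,0,0],-1],
    [[0,0.0186,0],[0,0,0],-1]
  ]
}}

```text
clock: 16.5
eef_pos: [0.5476, -0.2214, 0.2292]
tcp_rot: [0.255, 3.018, -0.015]
contact_force: [0.7, 0.3, 0.3]
gripper_width: 0.008
grip_force: 0.0
```

{"op": "step_arm", "data": {
  "moves": [
    [[0,0.0182,0],[0,0,0],1],
    [[0,0,0],[0.1,0,0],1],
    [[0,0,0],[0.15,0,0],1],
    [[0,0,0],[0.13,0,0],1],
    [[0,0,0],[0,0,0.1],1],
    [[0,0,0],[0,0,0.15],1],
    [[0,0,0],[0,0,0.1],1],
    [[0,0,0],[0,0,0],1],
    [[0,0,0],[0,0,0],1],
    [[0,0,0],[0,0,0],1]
  ]
}}

```text
clock: 17.5
eef_pos: [0.4735, -0.2089, 0.1596]
tcp_rot: [0.264, 3.126, -0.0]
contact_force: [-0.4, 0.2, -0.3]
gripper_width: 0.887
grip_force: 0.0
```

```bash
cat > m.py <<'E'
from h import *
go([.4725,-.21,.0235],pose(80.1)); C=cam("wrist"); manip.snapshot("wrist")
for d in manip.trace("wrist","heatsink")[:1]:
    r=cv2.minAreaRect(lift(C,rect(d["region"]),.061)[:,:2].astype(np.float32)); print(d["conf"],r)
    go([*r[0],.0235],pose(80.1))
E
python3 m.py; python3 -c "
from h import *
C=cam('top');manip.snapshot('top')
for k,z in dict(parts_tray=.016,transformer=.062,jar=.092,screwdriver=.013,tape_roll=.019).items():
    d=manip.trace('top',k)[0]; r=cv2.minAreaRect(lift(C,rect(d['region']),z)[:,:2].astype(np.float32)); print(k,round(d['conf'],2),np.round(r[0],3),np.round(r[1],3),r[2])"
```

```text
t 17.5 at [ 0.4735 -0.2089  0.1596] turn share [0.     0.0007 0.0007] deg 0.33 | shift share before turn [ 0.0069 -0.0065  0.6805] after turn [ 0.0041 -0.0064  0.6805]
0.9 ((0.4732360243797302, -0.20998908579349518), (0.051001496613025665, 0.09326568245887756), 80.12362670898438)
t 17.6 at [ 0.4736 -0.2089  0.1597] turn share [0.     0.0007 0.0007] deg 0.35 | shift share before turn [ 0.0039 -0.0057  0.6812] after turn [ 0.0008 -0.0056  0.6812]
parts_tray 0.88 [0.454 0.389] [0.2   0.153] 9.631449699401855
transformer 0.7 [0.472 0.097] [0.057 0.093] 65.05241394042969
jar 0.9 [0.756 0.095] [0.069 0.057] 1.7579163312911987
screwdriver 0.61 [0.374 0.062] [0.019 0.095] 1.2541149854660034
tape_roll 0.65 [0.74  0.264] [0.093 0.086] 36.02333450317383
```

The heat sink hasn't moved. I'm grasping it again.

{"op": "step_arm", "data": {
  "moves": [
    [[0,0.0005,0.0007],[0.001,-0.0056,0.05],1],
    [[0,0,0],[0,0,0.12],1],
    [[0,0,0],[0,0,0.15],1],
    [[0,0,0],[0,0,0.15],1],
    [[0,0,0],[0,0,0.1],1],
    [[0,0,0],[0,0,0.07],1],
    [[0,0,0],[0,0,0.036],1],
    [[0,0,0],[0,0,0],1],
    [[0,0,0],[0,0,0],1],
    [[0,0,0],[0,0,0],-1],
    [[0,0,0],[0,0,0],-1],
    [[0,0,0],[0,0,0],-1]
  ]
}}

```text
clock: 19.1
eef_pos: [0.4725, -0.2096, 0.0238]
tcp_rot: [0.272, 3.13, 0.001]
contact_force: [0.7, 0.6, -0.8]
gripper_width: 0.756
grip_force: 0.0
```

{"op": "step_arm", "data": {
  "moves": [
    [[0,0,0],[0,0,0],-1],
    [[0,0,0],[0,0,0],-1],
    [[0,0,0],[0,0,0],-1],
    [[0,0,0],[0,0,0],-1],
    [[0,0,0],[0,0,0],-1]
  ]
}}

```text
clock: 19.6
eef_pos: [0.4721, -0.2095, 0.0232]
tcp_rot: [-0.271, -3.129, -0.001]
contact_force: [-0.6, -1.8, 4.0]
gripper_width: 0.56
grip_force: 30.0
```

{"op": "step_arm", "data": {
  "moves": [
    [[0,0,0],[0,0,-0.05],-1],
    [[0,0,0],[0,0,-0.1],-1],
    [[0,0,0],[0,0,-0.15],-1],
    [[0,0,0],[0,0,-0.15],-1],
    [[0,0,0],[0,0,-0.15],-1],
    [[0,0,0],[0,0,-0.15],-1],
    [[0,0,0],[0,0,-0.1],-1],
    [[0,0,0],[0,0,0],-1],
    [[0,0,-0.0181],[0,0,0],-1],
    [[0,0,-0.0181],[0,0,0],-1],
    [[0,0,-0.018],[0,0,0],-1],
    [[0,0,0],[0,0,0],-1]
  ]
}}

```text
clock: 20.8
eef_pos: [0.4709, -0.2089, 0.191]
tcp_rot: [0.263, -3.127, -0.004]
contact_force: [-0.3, 0.1, -2.9]
gripper_width: 0.565
grip_force: 30.0
```

```bash
python3 -c "
from h import *
go([.454,.388,.19],pose(99.6))"
```

```text
t 20.8 at [ 0.4709 -0.2089  0.191 ] turn share [ 0.0005 -0.0006  0.    ] deg 0.27 | shift share before turn [-0.4147  2.9566  0.0129] after turn [-0.4142  2.9567  0.005 ]
```

{"op": "step_arm", "data": {
  "moves": [
    [[0,0,0],[-0.01,0.08,0],-1],
    [[0,0,0],[-0.02,0.15,0],-1],
    [[0,0,0],[-0.025,0.18,0],-1],
    [[0,0,0],[-0.025,0.18,0],-1],
    [[0,0,0],[-0.025,0.18,0],-1],
    [[0,0,0],[-0.025,0.18,0],-1],
    [[0,0,0],[-0.025,0.18,0],-1],
    [[0,0,0],[-0.025,0.18,0],-1],
    [[0,0,0],[-0.025,0.18,0],-1],
    [[0,0,0],[-0.025,0.18,0],-1],
    [[0,0,0],[-0.025,0.18,0],-1],
    [[0,0,0],[-0.025,0.18,0],-1]
  ]
}}

```text
clock: 22.0
eef_pos: [0.4582, 0.2021, 0.1927]
tcp_rot: [0.259, -3.129, -0.002]
contact_force: [0.9, -0.0, -2.7]
gripper_width: 0.564
grip_force: 30.0
```

{"op": "step_arm", "data": {
  "moves": [
    [[0,0,0],[-0.025,0.18,0],-1],
    [[0,0,0],[-0.025,0.18,0],-1],
    [[0,0,0],[-0.025,0.18,0],-1],
    [[0,0,0],[-0.025,0.18,0],-1],
    [[0,0,0],[-0.02,0.13,0],-1],
    [[0,0,0],[-0.01,0.07,0],-1],
    [[0,0,0],[0,0,0],-1],
    [[0,0,0],[0,0,0],-1]
  ]
}}

```text
clock: 22.8
eef_pos: [0.454, 0.3851, 0.193]
tcp_rot: [0.262, -3.128, 0.001]
contact_force: [-0.6, -0.5, -2.6]
gripper_width: 0.567
grip_force: 30.0
```

```bash
python3 -c "
from h import *
go([.454,.388,.013],pose(99.6))
C=cam('wrist'); manip.snapshot('wrist')
for d in manip.trace('wrist','parts_tray')[:1]:
    r=cv2.minAreaRect(lift(C,rect(d['region']),.016)[:,:2].astype(np.float32)); print(d['conf'],r)
for d in manip.look_for('top','heatsink')[:2]: print(d)
"
```

```text
t 22.8 at [0.454  0.3851 0.193 ] turn share [-0.     -0.0004 -0.    ] deg 0.13 | shift share before turn [-0.0042  0.0146  0.8997] after turn [-0.0022  0.0144  0.8998]
0.61 ((0.433442085981369, 0.39011716842651367), (0.16109536588191986, 0.15008488297462463), 9.715025901794434)
{'location': [0.6012, 0.609], 'conf': 0.59}
```

The wrist view agrees with the top view on where the tray is. I'm lowering in.

{"op": "step_arm", "data": {
  "moves": [
    [[0,0,0],[0,0.018,0.05],-1],
    [[0,0,0],[0,0,0.12],-1],
    [[0,0,0],[0,0,0.15],-1],
    [[0,0,0],[0,0,0.15],-1],
    [[0,0,0],[0,0,0.15],-1],
    [[0,0,0],[0,0,0.1],-1],
    [[0,0,0],[0,0,0.08],-1],
    [[0,0,0],[0,0,0.05],-1],
    [[0,0,0],[0,0,0.03],-1],
    [[0,0,0],[0,0,0.015],-1],
    [[0,0,0],[0,0,0],-1],
    [[0,0,0],[0,0,0],-1]
  ]
}}

```text
clock: 24.15
eef_pos: [0.4545, 0.3902, 0.0156]
tcp_rot: [-0.263, 3.13, 0.003]
contact_force: [0.1, 0.5, -2.6]
gripper_width: 0.562
grip_force: 30.0
```

{"op": "step_arm", "data": {
  "moves": [
    [[0,0,0],[0,0,0.01],-1],
    [[0,0,0],[0,0,0.01],-1],
    [[0,0,0],[0,0,0.005],-1],
    [[0,0,0],[0,0,0],-1],
    [[0,0,0],[0,0,0],-1]
  ]
}}

```text
clock: 24.65
eef_pos: [0.454, 0.3898, 0.0102]
tcp_rot: [0.263, -3.13, -0.002]
contact_force: [-1.1, -1.2, 3.4]
gripper_width: 0.566
grip_force: 30.0
```

On the floor now, with the force at about +3.4 N. I'm releasing and lifting clear.

{"op": "step_arm", "data": {
  "moves": [
    [[0,0,0],[0,0,0],0.5],
    [[0,0,0],[0,0,0],0.6],
    [[0,0,0],[0,0,0],0.6],
    [[0,0,0],[0,0,0],0.6],
    [[0,0,0],[0,0,-0.05],0.6],
    [[0,0,0],[0,0,-0.1],0.6],
    [[0,0,0],[0,0,-0.15],0.6],
    [[0,0,0],[0,0,-0.15],0.6],
    [[0,0,0],[0,0,-0.15],0.6],
    [[0,0,0],[0,0,-0.15],0.6],
    [[0,0,0],[0,0,0],0.6],
    [[0,0,0],[0,0,0],0.6]
  ]
}}

```text
clock: 25.85
eef_pos: [0.4546, 0.3899, 0.161]
tcp_rot: [-0.263, 3.129, 0.004]
contact_force: [0.8, -0.3, 0.1]
gripper_width: 0.799
grip_force: 0.0
```

```bash
python3 -c "
from h import *
C=cam('wrist'); save(manip.snapshot('wrist'),'w5')
d=manip.trace('wrist','heatsink')[0]; print(d['conf'],cv2.minAreaRect(lift(C,rect(d['region']),.048)[:,:2].astype(np.float32)),manip.read_state()['contact_force'])"
```

```text
0.92 ((0.4538145363330841, 0.38986149430274963), (0.09134166687726974, 0.0513322576880455), 9.428227424621582) [-0.39954145 -0.80518009  0.27282228]
```

View pics/w5.png

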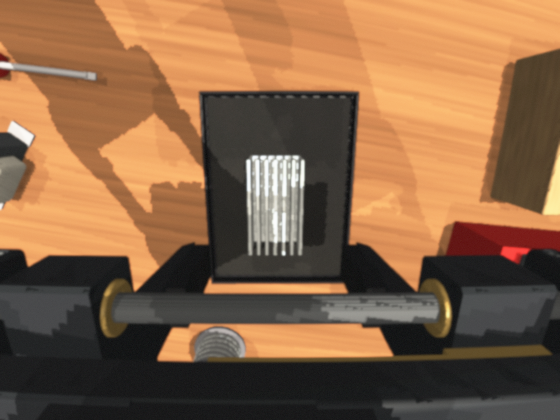

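The heat sink lies fins up in the middle of the black tray at about (276,205), with the fingers clear of it. I'm handing the job in.

```bash
python3 -c "
from plant import manip
print(manip.finish_job())"
```

```text
the job is handed in; nothing more can be done
None
```

The heat sink was set on the rest, blown off with one full press of the spray cap (pushed to its hard stop, then let go), and laid fins up in the middle of the black parts tray; the job was handed in at about 26 s, and no verdict came back.

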